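# Load a connector under the jig's sprung hold-down

### The job

Load the loose ivory connector strip into the aluminium connector jig, face up: push it in lengthwise from the jig's open end so that its leading end lifts the sprung hold-down arm and slips beneath the arm's foot. Press it firmly but gently (about 5 newtons against the end stop, never over 10) until it is fully home, then let go of it, leaving the arm bearing down on it. Do not force the arm or ram the stop, and leave the other things lying as they are.

Things in the scene. Friction and masses are not known exactly. Their poses are not given: they have to be found in the camera images.
- connector_center (a point): Centre (half-way up) of the loose ivory connector strip: 102 long, 11 wide, 12 mm high, about 30 g, lying flat, face up. x along its length, z up. Either end may lead. Pick it across its 11 mm width, 30 to 38 mm behind its centre, as its leading half goes under the arm.
- jig: Jig fixed to the bench: aluminium plate 155 x 84 x 8 mm (x = -48 to +107 mm) with a grey bed 36 mm wide, its flat top 30 mm above the bench. Origin: on the bench under the guide's centre line; +x is the way a part is pushed in, z up. Beyond the guide stand the hinge cheeks, 54 mm high at x = 80 mm. Held level 1 to 2 mm above the bed a part goes in most easily; held lower it rubs on the bed's edge.
- mouth (a point): The jig's open end: middle of the bed's near edge, on its slippery top, 40 mm before the jig's origin. Two steel rails 7 mm high flare from 20 mm apart (10 mm beyond this edge) to 14 mm (25 mm beyond), then run straight; 1.5 mm play each side of the connector. A seated connector overhangs this edge by 28 to 42 mm, so the fingers stay clear in front of it.
- stop_track (a point): Far end of the end stop's adjustment, at bed height on the guide's centre line, 34 mm beyond the jig's origin; x as the jig's. The stop, a dark steel block 9 mm high with a 12 mm wide nose between the rails, is clamped with its face anywhere from here to 14 mm nearer the open end, and is not measured: find it by feel. Home, the connector's centre is 51 mm before that face.
- hold_down (a joint): Angle of the sprung steel arm (rad): 0 at rest, grows as its foot lifts, about 0.11 with the connector under it, 0.5 at most. Hinged 80 mm beyond the jig's origin, 46 mm above the bench. The spring presses 5 to 6 N at the foot. Lifting it takes a push of 4 to 12 N, sliding on beneath it 2 to 5 N; at the stop the push rises steadily above that.
- heel (a point): Lowest point of the arm's rounded foot (9 mm wide), which bears on the connector's top: 3 mm beyond the jig's origin in x, at rest 4 mm above the bed. From it a toe 26 mm long turns up at 30 degrees toward the open end, to 20 mm above the bed at rest, 30 mm when lifted. The connector meets it when its centre is about 57 mm before the jig's origin.
- eraser: Bystander: small eraser, 42 x 47 x 12 mm, lying loose beside the connector; origin under its centre.
- wick_spool: Bystander: small spool of copper braid, 38 mm across, 12 mm high; origin under its centre.
- caliper: Bystander: caliper lying flat, about 164 x 57 x 9 mm; origin under its centre.
Mind the look-alikes: they are no part of the job. What is shaped like the part that bears connector_center but red is not meant.

How it is judged:
By the outcome, as a careful person would: the job done as asked, in the order asked, and still so for the second after the job is handed in, with the robot touching nothing.
It also fails if it takes over 53 s, if anything falls off the work surface, if the arm or the gripper's body presses on something with over 40 N, if the wrist force passes 120 N, or if a joint passes its speed limit or range.

### The arm

A 6-joint arm with a two-finger parallel gripper is mounted at the origin on a cart in front of the work surface, level with it; the furniture and walls round the work are solid. World frame = base frame: x ahead of the robot, y to its left, z up, the work surface at z = 0. Lengths are in mm, angles in rad, forces in N, time in s.
With the tool pointing down it reaches from about 250 to 775 mm from the base axis. Payload 4 kg.
Tool frame: the origin (TCP) lies midway between the tips of the shut fingers; the grasp point (between the pads) lies 19 mm behind it; y points along the fingers, z is the direction in which the jaws open and shut, and the axes are right-handed (so a half turn about y gives the same grasp; the last joint's range is limited). The gripper opens to 94 mm and grips with 3 to 60 N. Pads are 16 mm wide; open, the fingers measure 119 mm over their backs; the gripper's body (75 mm by 177 mm) begins 78 mm behind the grasp point.
Start: joints at [1.237, 0.087, 1.371, -0, 1.684, -0.103], TCP at [125.825, 535.433, 205.506] pointing down, gripper open.
Joint ranges: [-3.1, 3.1], [-0.76, 2.03], [0.27, 2.55], [-1.08, 4.22], [0.17, 2.65], [-2.57, 2.57]. Speed limits (rad/s): [2.79, 2.79, 3.14, 3.14, 3.14, 3.14].

### API

Orientations are given as a rotation vector (axis times angle).
In Python, from station import state, read_camera, camera_model, sign_off gives the robot as it stands. The module is installed in compiled form; this text tells all that it offers.
- The arm moves only by the tool servo_tool, never from a script. Its argument "motion" is a list of rows, each a list of 3 entries, a list of its own where there are three numbers: the turn, a rotation vector about the tool's x, y, z in degrees, then the shift along the tool's x, y, z in m, then the closure, from -1 (fully open) to 1 (shut). In form: [[[wx, wy, wz], [tx, ty, tz], gripper], ...]. A call has 1 to 8 rows; each row is the pose to reach, as a shift and turn from the pose commanded when the call began, along the tool's axes at that moment; what a row does not reach only later rows make up. A row lasts 1/12 s, in which the tool goes at most 41.7 mm and 7.16 degrees, less where a joint would pass 70% of its speed; a pose out of reach is approached as far as the arm can. A call with a gripper value outside its range is refused whole. The fingers move at their own pace and stop on an object; the grip force is fixed at half the most. Time passes only in rows, so rows that repeat a pose let the fingers close. It gives the time, the measured TCP pose, the force and the opening at its end, in the units of the state.
- state(): the state, without advancing time (a new reading comes with each control period).
- read_camera(name): name is "scene" or "top"; returns the picture (400x640x3 uint8, red, green, blue); there is no depth.
- camera_model(name): a dict with "fx", "fy", "cx", "cy" (pixels), "rvec" (rotation vector, rad) and "tvec" (3), from world to camera coordinates, as OpenCV has them. Camera axes: x right, y down, z forward; pixel columns grow to the right and rows downward; lengths in mm; the calibration is good to about 2 mm. A picture is of the moment at which its call begins. camera_model takes no time and is no camera call.
- sign_off(): hands the job in, once; it reports no verdict.
The state is a dict: "t": time; "joints": joint angles; "joint_vel": joint speeds; "joint_torque": joint torques, N m; "position": TCP position; "ee_rot": TCP orientation; "wrist_force": force on the tool from outside, world axes, zero at the start; "wrist_torque": the same for the moment, N m; "finger_gap": finger opening in mm.
Only numpy, scipy, OpenCV 4.12 (cv2) and the standard library are available. Lean on these libraries where they do the work, as an engineer would, in place of code of your own. Each camera call takes 0.05 s, during which the arm holds its last target. There are 200 camera calls.

## Working session

There is one attempt and no reset: what is moved stays moved. The work goes in short steps, Python scripts to look and compute and a tool call to move; the robot and the scene stay as the last step left them, time stands still between calls to the robot, and variables do not carry over. Pictures are saved under pics/ and viewed, about 8 in all and at most 12, crops included, and the job is handed in when it is done.

Besides the shell and the picture viewer there is one more tool, called by a JSON object that holds its "fn" and its "kwargs". servo_tool: Moves the arm, as the interface text tells. Its arguments: {"type":"object","properties":{"motion":{"type":"array","items":{"type":"array"}}},"required":["motion"]}

```bash
mkdir -p pics; python3 - <<'E'
from station import *
import cv2,numpy as np
for n in("scene","top"):
    im=read_camera(n); cv2.imwrite(f"pics/{n}0.png",im[:,:,::-1]); m=camera_model(n); print(n,m)
s=state(); print(s)
E
```

```text
scene {'fx': 476.33130968100784, 'fy': 476.33130968100784, 'cx': 319.01746668679226, 'cy': 197.79208403028994, 'rvec': array([ 2.25789443, -0.97494473,  0.35572621]), 'tvec': array([-308.52883712,  383.19495639, 1245.69339687])}
top {'fx': 442.9727653848528, 'fy': 442.9727653848528, 'cx': 320.8882059998687, 'cy': 199.38749096303388, 'rvec': array([ 2.12388365, -2.13080287,  0.21523252]), 'tvec': array([  66.16216739,  541.97185176, 1072.5523468 ])}
{'t': 0.1, 'joints': array([ 1.23691463e+00,  8.78896612e-02,  1.37210827e+00, -3.46308164e-05,
        1.68359463e+00, -1.03112548e-01]), 'joint_vel': array([-0.00182091, -0.00040913, -0.00302798, -0.00084949,  0.00022827,
       -0.00078664]), 'joint_torque': array([ 2.10592763e-03, -3.41254413e+01, -3.03301978e+01,  7.19051762e-02,
        3.04617989e-02, -1.02109302e-04]), 'position': array([125.65837921, 534.94130679, 204.41392726]), 'ee_rot': array([-1.56515405,  0.18153942, -0.18090993]), 'wrist_force': array([-0.41289971,  0.39600252, -0.21986351]), 'wrist_torque': array([ 0.00035806,  0.01152075, -0.01006521]), 'finger_gap': 93.82336589313668}
```

View pics/top0.png

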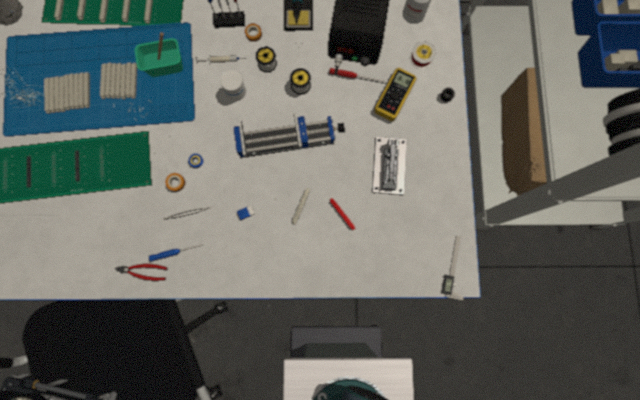

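View pics/scene0.png

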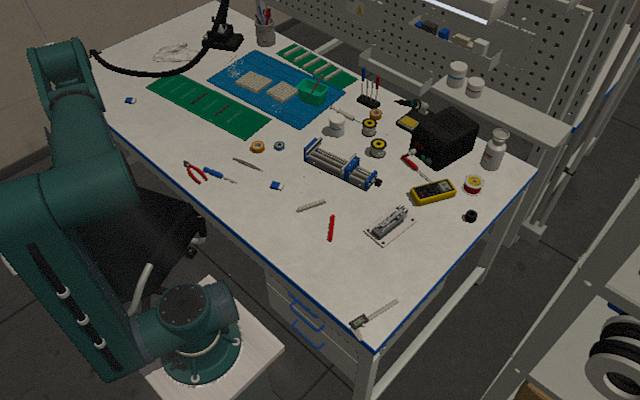

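Top view: the ivory strip is at about (300,206), its red look-alike at (342,214), and the jig at (390,166). The eraser is at (246,213) and the caliper at (452,268). The ivory strip fits the description because the other is red. I'll confirm that in an enlarged crop and measure.

```bash
cat > h.py <<'E'
from station import *
import cv2,numpy as np
from scipy.spatial.transform import Rotation as R
def ray(n,p):
    m=camera_model(n); Rm=cv2.Rodrigues(m["rvec"])[0]
    d=Rm.T@np.array([(p[0]-m["cx"])/m["fx"],(p[1]-m["cy"])/m["fy"],1]); return -Rm.T@m["tvec"],d
def plane(n,p,z):
    c,d=ray(n,p); return c+d*(z-c[2])/d[2]
def proj(n,P):
    m=camera_model(n); return cv2.projectPoints(np.array(P,float).reshape(-1,3),m["rvec"],m["tvec"],np.array([[m["fx"],0,m["cx"]],[0,m["fy"],m["cy"]],[0,0,1.]]),None)[0][:,0]
def crop(n,x0,y0,x1,y1,k,name):
    im=read_camera(n)[y0:y1,x0:x1,::-1]; cv2.imwrite("pics/"+name,cv2.resize(im,None,fx=k,fy=k,interpolation=cv2.INTER_CUBIC))
E
python3 - <<'E'
from h import *
a=cv2.resize(cv2.imread("pics/top0.png")[130:235,285:415],None,fx=6,fy=6,interpolation=cv2.INTER_CUBIC)
cv2.imwrite("pics/tc.png",a[:600])
b=cv2.resize(cv2.imread("pics/scene0.png")[190:255,290:420],None,fx=6,fy=6,interpolation=cv2.INTER_CUBIC)
cv2.imwrite("pics/sc.png",b)
# average frames; measure
for n,(x0,y0,x1,y1),z in(("top",(285,185,315,228),12),("scene",(290,194,330,216),12)):
    im=np.mean([read_camera(n) for _ in range(4)],0)
    c=im[y0:y1,x0:x1]; bg=np.median(c.reshape(-1,3),0)
    sat=c[...,0]-c[...,2]; d=sat-np.median(sat)
    m=(d>0.4*d.max()).astype(np.uint8)
    k,l,st,ce=cv2.connectedComponentsWithStats(m); i=1+np.argmax(st[1:,4])
    ys,xs=np.where(l==i); r=cv2.minAreaRect(np.c_[xs+x0,ys+y0].astype(np.float32)); print(n,bg,d.max(),st[i],r,ce[i]+[x0,y0])
    w=d*(l==i); cen=[(w*np.arange(x0,x1)).sum()/w.sum(),(w*np.arange(y0,y1)[:,None]).sum()/w.sum()]
    print(cen,[plane(n,cen,z)for z in(6,12)])
    for p in cv2.boxPoints(r): print(plane(n,p,12))
E
```

```text
top [167.5   162.    151.125] 16.0 [  8   3  17  35 131] ((300.91058349609375, 204.9623565673828), (3.6865415573120117, 36.768402099609375), 22.833654403686523) [301.06870229 204.69465649]
[np.float64(301.3445945945946), np.float64(203.99721780604133)] [array([538.59389369, 115.3631153 ,   6.        ]), array([537.50651682, 115.16950499,  12.        ])]
[492.12980324 139.07470849  12.        ]
[582.25527577 102.15116074  12.        ]
[578.37612681  93.18371986  12.        ]
[488.35557026 130.22166993  12.        ]
scene [157.75 152.25 140.  ] 15.5 [ 7  5 29 12 66] ((310.7500305175781, 204.2500457763672), (2.8460500240325928, 29.72541046142578), 71.56504821777344) [311.78787879 203.8030303 ]
[np.float64(311.7699843260188), np.float64(203.8001567398119)] [array([540.59076422, 119.31243284,   6.        ]), array([537.01383886, 115.70902556,  12.        ])]
[491.24068219 141.16432688  12.        ]
[582.52062873 102.21088905  12.        ]
[576.01941627  92.14130008  12.        ]
[485.28561812 131.07044888  12.        ]
```

View pics/tc.png

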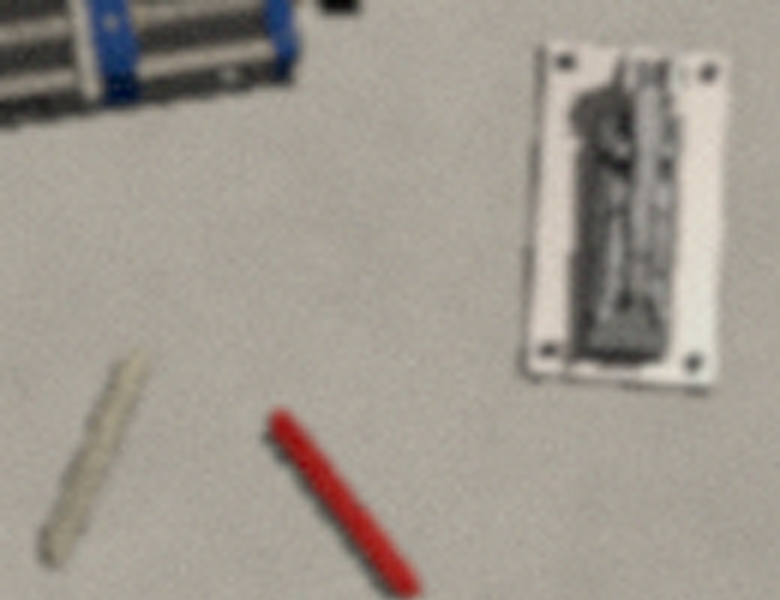

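View pics/sc.png

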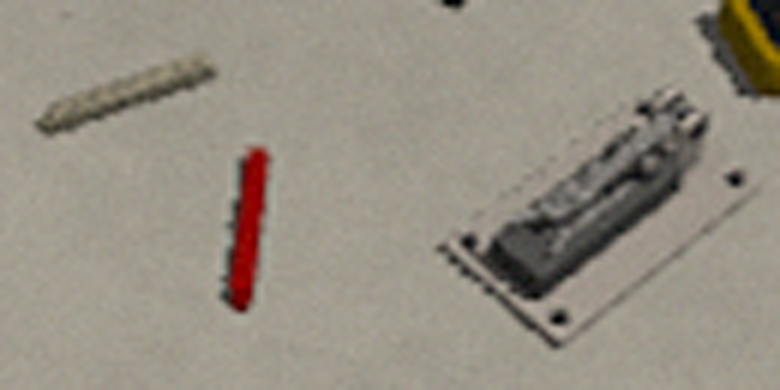

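The crops confirm it: the ivory strip is at (301,205) in the top view, well clear of the red one at (342,214). The jig opens toward the robot (bed edge near the bottom) and its cheeks are at the far end. Next I'll measure the plate precisely.

```bash
python3 - <<'E'
from h import *
def fit(n,x0,y0,x1,y1):
    im=np.mean([read_camera(n) for _ in range(6)],0).astype(np.float32)
    c=im[y0:y1,x0:x1]; 
    # plate is bright and slightly pink: use B channel brightness
    bg=np.median(c.reshape(-1,3),0); d=c.sum(2)-bg.sum()
    v=np.abs(d)
    up=cv2.resize(d,None,fx=4,fy=4,interpolation=cv2.INTER_CUBIC)
    m=(up>45).astype(np.uint8)
    k,l,st,ce=cv2.connectedComponentsWithStats(m); i=1+np.argmax(st[1:,4])
    m=cv2.morphologyEx((l==i).astype(np.uint8),cv2.MORPH_CLOSE,np.ones((5,5)))
    cs=max(cv2.findContours(m,cv2.RETR_EXTERNAL,cv2.CHAIN_APPROX_NONE)[0],key=cv2.contourArea)[:,0]
    px=(cs+0.5)/4-0.5+[x0,y0]
    P=np.array([plane(n,p,8)[:2] for p in px])
    r=cv2.minAreaRect(P.astype(np.float32)); print(n,bg,r); print(cv2.boxPoints(r))
    cv2.imwrite(f"pics/m{n}.png",m*255)
    return P
P=fit("top",368,130,412,200)
# robust edge lines: points by side from the rect
def lines(P):
    (c,s,a)=cv2.minAreaRect(P.astype(np.float32)); B=cv2.boxPoints((c,s,a)); 
    for i in range(4):
        p,q=B[i],B[(i+1)%4]; u=(q-p)/np.linalg.norm(q-p); nrm=np.array([-u[1],u[0]])
        t=(P-p)@u; e=np.abs((P-p)@nrm); L=np.linalg.norm(q-p)
        S=P[(e<5)&(t>.1*L)&(t<.9*L)]
        vx,vy,x,y=cv2.fitLine(S.astype(np.float32),cv2.DIST_HUBER,0,.01,.01).ravel()
        print(len(S),"pt",x,y,"ang",np.degrees(np.arctan2(vy,vx)))
lines(P)
Q=fit("scene",352,198,420,252); lines(Q)
E
```

```text
top [168.16667 162.66667 151.83333] ((642.40283203125, -150.49105834960938), (34.36603927612305, 154.72128295898438), 81.43795776367188)
[[ 563.3461  -155.9651 ]
 [ 716.3431  -179.00005]
 [ 721.45953 -145.01701]
 [ 568.4626  -121.98207]]
88 pt 606.07043 -159.0335 ang -5.4365487
32 pt 718.9371 -158.64745 ang 84.11358
30 pt 699.6351 -143.519 ang 0.7682773
42 pt 567.2651 -137.83092 ang 87.61507
scene [158.16667 152.      140.     ] ((569.0748901367188, -150.10951232910156), (1.8443901538848877, 4.4562859535217285), 43.16774368286133)
[[ 566.8779  -149.11531]
 [ 569.92664 -152.36552]
 [ 571.27185 -151.10371]
 [ 568.22314 -147.8535 ]]
10 pt 569.1216 -150.02454 ang -58.33597
2 pt 569.30725 -150.35774 ang -46.770977
10 pt 569.1216 -150.02454 ang -58.33597
2 pt 569.30725 -150.35774 ang -46.770977
```

```bash
python3 - <<'E'
from h import *
x0,y0,x1,y1=368,130,412,200
im=np.mean([read_camera("top") for _ in range(6)],0).astype(np.float32)
c=im[y0:y1,x0:x1]; d=c.sum(2)-np.median(c.reshape(-1,3),0).sum()
up=cv2.resize(d,None,fx=4,fy=4,interpolation=cv2.INTER_CUBIC)
k,l,st,ce=cv2.connectedComponentsWithStats((up>55).astype(np.uint8))
m=np.isin(l,[i for i in range(1,k) if st[i,4]>300]); ys,xs=np.where(m)
h=cv2.convexHull(np.c_[xs,ys].astype(np.int32))[:,0]
P=np.array([plane("top",(p+.5)/4-.5+[x0,y0],8)[:2] for p in h]).astype(np.float32)
r=cv2.minAreaRect(P);print("top",st[1:6,4],r);print(cv2.boxPoints(r))
# per-side line fits in metric: scan mask rows/cols
M=np.array([plane("top",(np.array([a,b])+.5)/4-.5+[x0,y0],8)[:2] for a,b in zip(xs,ys)])
for lo in [0]:
    R_=[];L_=[]
    for y in range(ys.min()+20,ys.max()-20):
        q=xs[ys==y]
        if len(q): L_.append((q.min(),y));R_.append((q.max(),y))
    T_=[];B_=[]
    for x in range(xs.min()+16,xs.max()-16):
        q=ys[xs==x]
        if len(q): T_.append((x,q.min()));B_.append((x,q.max()))
    for nm,S in zip("LRTB",(L_,R_,T_,B_)):
        W=np.array([plane("top",(np.array(p)+.5)/4-.5+[x0,y0],8)[:2] for p in S]).astype(np.float32)
        vx,vy,x,y=cv2.fitLine(W,cv2.DIST_L1,0,.01,.01).ravel(); print(nm,x,y,np.degrees(np.arctan2(vy,vx)))
print("scene clicks")
for p in((443,247),(558,345),(757,190)): print(plane("scene",(np.array(p)+.5)/6-.5+[290,190],8))
print("top clicks")
for p in((541,43),(730,50),(714,388),(525,375)): print(plane("top",(np.array(p)+.5)/6-.5+[285,130],8))
print("bed near edge top clicks @30", [plane("top",(np.array(p)+.5)/6-.5+[285,130],30) for p in((572,358),(664,362),(576,110),(676,110))])
E
```

```text
top [  59 3436   64 6150   93] ((644.7518310546875, -121.36532592773438), (82.99374389648438, 153.03073120117188), 85.62446594238281)
[[ 565.2935   -156.90364 ]
 [ 717.87823  -168.57886 ]
 [ 724.21014   -85.82701 ]
 [ 571.6254    -74.151794]]Traceback (most recent call last):
  File "<stdin>", line 12, in <module>
  File "h.py", line 8, in plane
    c,d=ray(n,p); return c+d*(z-c[2])/d[2]
        ~~~^^^^^
  File "h.py", line 5, in ray
    m=camera_model(n); Rm=cv2.Rodrigues(m["rvec"])[0]
ValueError: time passes only in moves, steps and waits
```

```bash
python3 - <<'E'
import re
s=open('h.py').read().replace("import cv2,numpy as np\n","import cv2,numpy as np\nfrom functools import lru_cache\ncamera_model=lru_cache(None)(camera_model)\n",1); open('h.py','w').write(s)
E
python3 - <<'E'
from h import *
print("scene clicks")
for p in((443,247),(558,345),(757,190)): print(plane("scene",(np.array(p)+.5)/6-.5+[290,190],8))
print("top clicks")
for p in((541,43),(730,50),(714,388),(525,375)): print(plane("top",(np.array(p)+.5)/6-.5+[285,130],8))
a=np.radians(-4.4); u=np.array([np.cos(a),np.sin(a)]); v=np.array([-u[1],u[0]]); c=np.array([644.75,-121.37])-29.5*u
print("origin",c)
J=lambda x,y,z:np.r_[c+u*x+v*y,z]
pts=[J(-40,18,30),J(-40,-18,30),J(60,-18,30),J(60,18,30),J(-40,18,8),J(-40,-18,8),J(-48,42,8),J(-48,-42,8),J(107,-42,8),J(107,42,8),J(-30,10,37),J(-30,-10,37),J(-15,7,37),J(-15,-7,37)]
out=[]
for n,(x0,y0,x1,y1) in(("top",(365,130,415,200)),("scene",(355,198,425,254))):
    im=np.mean([read_camera(n) for _ in range(3)],0).astype(np.uint8)[y0:y1,x0:x1,::-1]
    k=8 if n=="top" else 7
    b=cv2.resize(im,None,fx=k,fy=k,interpolation=cv2.INTER_CUBIC)
    for p in (proj(n,pts)-[x0,y0]+.5)*k: cv2.circle(b,tuple(int(t) for t in p),3,(0,0,255),1)
    out.append(b)
h=max(o.shape[0] for o in out); out=[cv2.copyMakeBorder(o,0,h-o.shape[0],0,0,cv2.BORDER_CONSTANT) for o in out]
o=np.hstack(out); s=min(800/o.shape[1],600/o.shape[0],1); print(o.shape,s); cv2.imwrite("pics/ov.png",cv2.resize(o,None,fx=s,fy=s))
E
```

```text
scene clicks
[570.11040579 -74.59710008   8.        ]
[ 562.3810842  -156.17425504    8.        ]
[ 711.2800186 -170.6133335    8.       ]
top clicks
[723.22352193 -83.06559762   8.        ]
[ 719.87960093 -168.61580614    8.        ]
[ 563.85206511 -155.17427624    8.        ]
[569.87150518 -71.80254809   8.        ]
origin [ 615.33694381 -119.10678867]
(560, 890, 3) 0.898876404494382
```

View pics/ov.png

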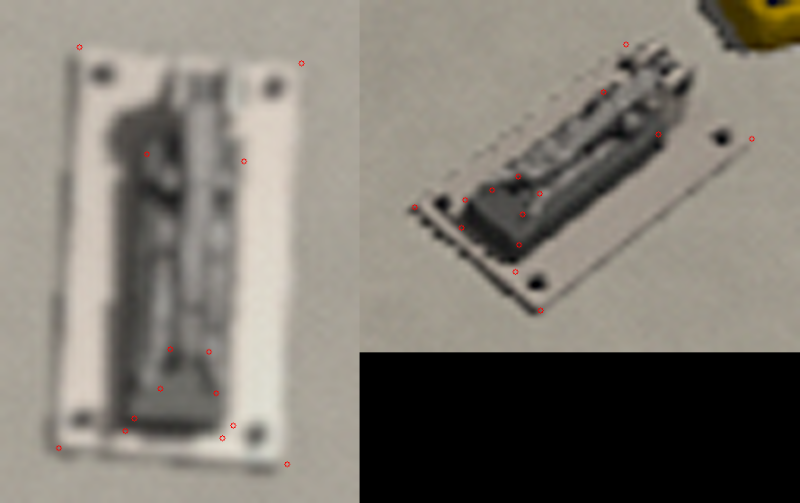

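```bash
cat >> h.py <<'E'
A=np.radians(-4.4); U=np.array([np.cos(A),np.sin(A)]); V=np.array([-U[1],U[0]]); O=np.array([615.34,-119.11])
def Rt(yaw,flip):  # tool y down, z = ±(left of yaw dir)
    y=np.array([0,0,-1.]); z=flip*np.array([-np.sin(yaw),np.cos(yaw),0]); return R.from_matrix(np.c_[np.cross(y,z),y,z])
def go(pos,yaw=None,flip=1):
    s=state(); r=R.from_rotvec(s["ee_rot"]); p=np.array(s["position"])
    t=(r.inv()*Rt(yaw,flip)).as_rotvec(degrees=True) if yaw is not None else None
    print("turn",None if t is None else t.round(2),"shift m",(r.inv().apply(np.array(pos)-p)/1000).round(4))
def J(x,y,z): return np.r_[O+U*x+V*y,z]
def jig():
    s=state(); p=s["position"]; d=p[:2]-O; ax=R.from_rotvec(s["ee_rot"]).as_matrix(); f=s["wrist_force"]
    print("t %.2f"%s["t"],"jig xyz",np.round([d@U,d@V,p[2]],2),"F jig",np.round([f[:2]@U,f[:2]@V,f[2]],2),"gap %.1f"%s["finger_gap"],"z-axis yaw %.2f"%np.degrees(np.arctan2(ax[1,2],ax[0,2])), "tilt",ax[2,:].round(4))
E
python3 - <<'E'
from h import *
s=state(); print(R.from_rotvec(s["ee_rot"]).as_matrix().round(3))
yaw=np.radians(-22.5); c=np.array([537.3,115.4]); g=c-34*np.array([np.cos(yaw),np.sin(yaw)])
print(g)
for f in(1,-1): go([*g,70],yaw,f)
print([(-cv2.Rodrigues(camera_model(n)["rvec"])[0].T@camera_model(n)["tvec"]).round() for n in("top","scene")])
E
```

```text
[[ 0.973  0.     0.229]
 [-0.229  0.     0.973]
 [ 0.    -1.     0.   ]]
[505.88809589 128.4112367 ]
turn [-0.    9.28  0.  ] shift m [ 0.4631  0.1355 -0.3093]
turn [ 0.0000e+00 -1.7072e+02  1.0000e-02] shift m [ 0.4631  0.1355 -0.3093]
[array([ 330.,   78., 1155.]), array([-165., -592., 1190.])]
```

{"fn": "servo_tool", "kwargs": {"motion": [[[0,2.5,0],[0.02,0.004,-0.013],0],[[0,5,0],[0.05,0.01,-0.033],0],[[0,7,0],[0.08,0.016,-0.053],0],[[0,9.3,0],[0.113,0.023,-0.075],0],[[0,9.3,0],[0.147,0.03,-0.097],0],[[0,9.3,0],[0.18,0.037,-0.12],0],[[0,9.3,0],[0.213,0.043,-0.142],0],[[0,9.3,0],[0.247,0.05,-0.164],0]]}}

```text
t: 2.37
position: [329.7, 317.8, 155.6]
ee_rot: [-1.548, 0.307, -0.309]
wrist_force: [0.6, 1.1, 0.6]
finger_gap: 47.5
```

```bash
python3 - <<'E'
from h import *
s=state(); print(s["t"],s["position"],s["wrist_force"],s["finger_gap"]); go([505.9,128.4,50],np.radians(-22.5))
E
```

```text
2.3667 [329.65482457 317.84391182 155.63792216] [0.55266926 1.10323531 0.55772625] 47.467815898365984
turn [-0.07  0.    0.03] shift m [ 0.2353  0.1056 -0.1077]
```

{"fn": "servo_tool", "kwargs": {"motion": [[[0,0,0],[0.034,0.012,-0.015],0],[[0,0,0],[0.068,0.025,-0.031],0],[[0,0,0],[0.102,0.04,-0.047],0],[[0,0,0],[0.136,0.055,-0.063],0],[[0,0,0],[0.17,0.07,-0.079],0],[[0,0,0],[0.204,0.085,-0.094],0],[[0,0,0],[0.23,0.1,-0.107],0],[[0,0,0],[0.23,0.1,-0.107],0]]}}

```text
t: 3.03
position: [501.2, 127.9, 52.1]
ee_rot: [-1.552, 0.315, -0.31]
wrist_force: [-1.8, 0.8, -0.3]
finger_gap: 47.0
```

```bash
python3 - <<'E'
from h import *
s=state(); print(s["t"],s["position"],s["wrist_force"],s["finger_gap"]); go([505.9,128.4,3],np.radians(-22.5))
crop("top",270,170,360,240,8,"g1.png")
E
```

```text
3.0333 [501.15268646 127.92442978  52.12938148] [-1.77930183  0.81837329 -0.26862983] 47.016929265513916
turn [ 0.23 -0.33 -0.15] shift m [0.0043 0.0491 0.0025]
```

View pics/g1.png

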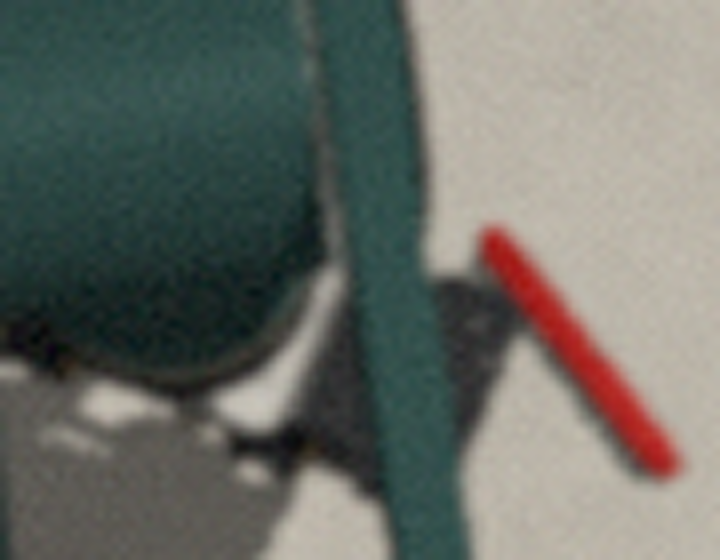

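The arm hides the strip and shows only the gripper body and the red strip, so I'll go down on the measured numbers.

{"fn": "servo_tool", "kwargs": {"motion": [[[0,0,0],[0.002,0.015,0.001],0],[[0,0,0],[0.003,0.03,0.002],0],[[0,0,0],[0.003,0.04,0.002],0],[[0,0,0],[0.003,0.044,0.002],0],[[0,0,0],[0.003,0.044,0.002],0]]}}

```text
t: 3.5
position: [502.5, 133.7, 10.8]
ee_rot: [-1.549, 0.309, -0.306]
wrist_force: [-0.2, 0.1, 0.3]
finger_gap: 46.6
```

```bash
python3 - <<'E'
from h import *
s=state(); print(s["t"],s["position"],s["wrist_force"],s["finger_gap"]); go([505.9,128.4,3],np.radians(-22.5))
crop("scene",280,185,350,225,10,"g2.png")
E
```

```text
3.5 [502.52312167 133.71722462  10.75240771] [-0.19851809  0.13513723  0.26674092] 46.63058073471058
turn [ 0.05  0.05 -0.11] shift m [ 0.0052  0.0077 -0.0036]
```

View pics/g2.png

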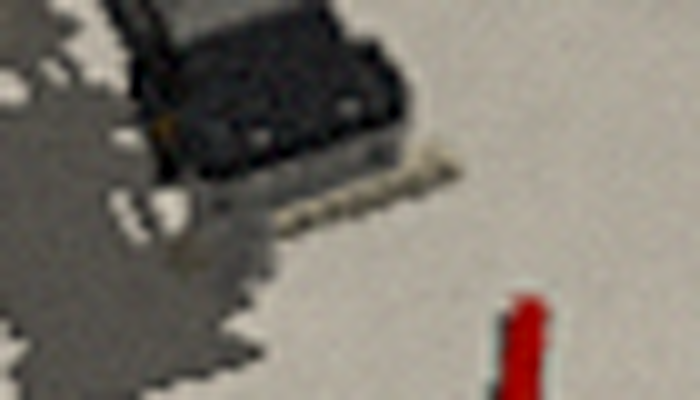

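The view shows the gripper straddling the strip's rear part, with the leading half in view. I'll fine-adjust, then close.

{"fn": "servo_tool", "kwargs": {"motion": [[[0,0,0],[0.005,0.004,-0.0035],0],[[0,0,0],[0.005,0.007,-0.0035],0],[[0,0,0],[0.005,0.0075,-0.0035],0],[[0,0,0],[0.005,0.0075,-0.0035],0],[[0,0,0],[0.005,0.0075,-0.0035],0]]}}

```text
t: 3.97
position: [507.2, 127.9, 4.2]
ee_rot: [-1.548, 0.308, -0.309]
wrist_force: [-0.5, 0.2, -0.2]
finger_gap: 47.1
```

```bash
python3 - <<'E'
from h import *
s=state(); print(s["t"],s["position"],s["wrist_force"],s["finger_gap"]); go([505.9,128.4,3],np.radians(-22.5))
E
```

```text
3.9667 [507.17707896 127.87614119   4.1613966 ] [-0.45906858  0.19012562 -0.17728017] 47.13558567587677
turn [-0.02 -0.03  0.01] shift m [-0.0014  0.0012 -0.    ]
```

{"fn": "servo_tool", "kwargs": {"motion": [[[0,0,0],[-0.001,0.001,0],0.5],[[0,0,0],[-0.001,0.001,0],0.6],[[0,0,0],[-0.001,0.001,0],0.7],[[0,0,0],[-0.001,0.001,0],0.8],[[0,0,0],[-0.001,0.001,0],1],[[0,0,0],[-0.001,0.001,0],1],[[0,0,0],[-0.001,0.001,0],1],[[0,0,0],[-0.001,0.001,0],1]]}}

```text
t: 4.63
position: [506.1, 128.3, 3.0]
ee_rot: [-1.549, 0.308, -0.308]
wrist_force: [-0.4, 0.8, -0.2]
finger_gap: 10.7
```

```bash
python3 - <<'E'
from h import *
s=state(); print(s["t"],s["position"],s["wrist_force"],s["finger_gap"])
E
```

```text
4.6333 [506.14409863 128.31594215   3.00891418] [-0.36014171  0.80092603 -0.2258263 ] 10.719505256612711
```

Gripped: the gap is 10.7 mm, against the strip's 11 mm. Next I'll lift and carry it to the front of the jig.

```bash
python3 - <<'E'
from h import *
go(J(-145,0,60),A); print(J(-145,0,60))
E
```

```text
turn [-1.000e-02 -1.813e+01  0.000e+00] shift m [ 0.0578 -0.057  -0.2318]
[ 470.76735093 -107.98574092   60.        ]
```

{"fn": "servo_tool", "kwargs": {"motion": [[[0,0,0],[0,-0.01,0],1],[[0,0,0],[0,-0.025,0],1],[[0,0,0],[0,-0.04,0],1],[[0,0,0],[0,-0.05,0],1],[[0,0,0],[0,-0.055,0],1],[[0,0,0],[0,-0.055,0],1]]}}

```text
t: 5.13
position: [507.3, 128.5, 59.9]
ee_rot: [-1.547, 0.306, -0.311]
wrist_force: [0.6, -0.1, -0.4]
finger_gap: 10.8
```

```bash
python3 - <<'E'
from h import *
s=state(); print(s["t"],s["position"],s["wrist_force"],s["finger_gap"])
go(J(-145,0,60),A)
E
```

```text
5.1333 [507.2527304  128.46462154  59.86057512] [ 0.58788569 -0.09750464 -0.4048197 ] 10.804281722027993
turn [ -0.08 -18.12   0.18] shift m [ 0.0569 -0.0004 -0.2324]
```

{"fn": "servo_tool", "kwargs": {"motion": [[[0,-2,0],[0.005,0,-0.02],1],[[0,-5,0],[0.014,0,-0.055],1],[[0,-9,0],[0.024,0,-0.095],1],[[0,-13,0],[0.034,0,-0.135],1],[[0,-16,0],[0.043,0,-0.175],1],[[0,-18.1,0],[0.05,0,-0.207],1],[[0,-18.1,0],[0.055,0,-0.225],1],[[0,-18.1,0],[0.057,0,-0.232],1]]}}

```text
t: 5.8
position: [468.7, -110.4, 57.2]
ee_rot: [-1.57, 0.065, -0.062]
wrist_force: [1.0, -0.8, -1.1]
finger_gap: 11.0
```

{"fn": "servo_tool", "kwargs": {"motion": [[[0,0,0],[0,0,0],1],[[0,0,0],[0,0,0],1],[[0,0,0],[0,0,0],1]]}}

```text
t: 6.05
position: [469.9, -106.5, 57.6]
ee_rot: [-1.569, 0.06, -0.059]
wrist_force: [0.2, -0.3, 0.6]
finger_gap: 10.7
```

```bash
python3 - <<'E'
from h import *
jig(); go(J(-145,0,36),A)
cv2.imwrite("pics/s2.png",read_camera("scene")[:,:,::-1])
im=cv2.imread("pics/s2.png")[170:270,300:430]; cv2.imwrite("pics/s2c.png",cv2.resize(im,None,fx=6,fy=6,interpolation=cv2.INTER_CUBIC))
E
```

```text
t 6.05 jig xyz [-145.97    1.38   57.58] F jig [ 0.24 -0.3   0.62] gap 10.7 z-axis yaw 85.65 tilt [-6.e-04 -1.e+00  1.e-03]
turn [-0.06  0.05 -0.04] shift m [ 0.001   0.0216 -0.0014]
```

View pics/s2c.png

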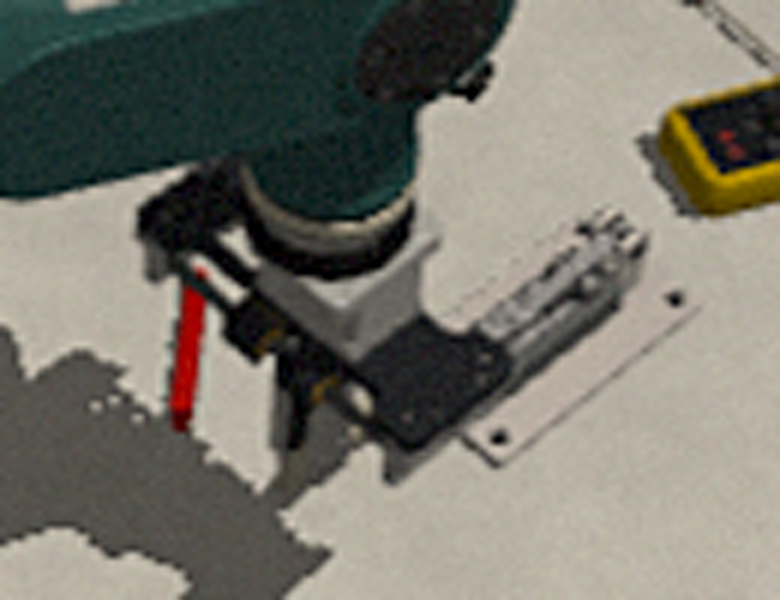

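The scene view shows the gripper in front of the jig, with the strip's nose at about (355,430) in the crop, mostly hidden by the gripper. I'll check the guide's lateral position with an intensity profile of the bed's right edge from the first top picture.

```bash
python3 - <<'E'
from h import *
g=cv2.imread("pics/top0.png").astype(np.float32).sum(2)/3
def prof(n,z,xs,ys):
    P=proj(n,[J(x,y,z) for x in xs for y in ys]).astype(np.float32)
    return cv2.remap(g,P[:,0].reshape(len(xs),-1),P[:,1].reshape(len(xs),-1),cv2.INTER_CUBIC)
ys=np.arange(-30,-5.5,1.)
for lo,hi in((-38,-25),(-25,-10),(-10,10),(10,30)): 
    p=prof("top",30,np.arange(lo,hi,1.),ys).mean(0); d=np.diff(p); print((lo,hi),p.round().astype(int)[::2],"edge",(ys[:-1]+.5)[np.argmin(d)], "cent",(d*(d<-2)*(ys[:-1]+.5))[:18].sum()/(d*(d<-2))[:18].sum())
xs=np.arange(-60,-25,1.); print("near edge",prof("top",30,xs,np.arange(-10,11,2.)).mean(1).round().astype(int))
yy=np.arange(-14,15,1.)
for lo,hi in((-30,-25),(-15,-5),): print("rails@37",prof("top",37,np.arange(lo,hi,1.),yy).mean(0).round().astype(int))
print("plate edges@8 y", [prof("top",8,np.arange(-40,90,2.),np.arange(a-8,a+9,1.)).mean(0).round().astype(int) for a in(-42,42)])
E
```

```text
(-38, -25) [213 210 211 213 214 207 192 164 130 107  99  97 100] edge -15.5 cent -16.213308275753416
(-25, -10) [217 216 215 216 214 208 193 166 141 131 120 103  92] edge -16.5 cent -16.443110751791053
(-10, 10) [214 215 214 213 213 207 187 156 130 123 123 119 111] edge -16.5 cent -16.835321218684822
(10, 30) [214 212 212 213 212 201 177 149 134 135 139 131 125] edge -18.5 cent -17.784322925820334
near edge [161 157 150 141 132 129 134 145 160 173 178 175 165 146 126 104  83  69
  61  60  67  78  87  95 101 103 106 107 106 105 103 102 101 101 101]
rails@37 [150 135 125 113 102  94  86  82  83  89  97 104 106 106 106 105 104 104
 103 103 102 103 105 107 111 113 117 120 124]
rails@37 [151 136 128 127 126 127 129 126 122 119 118 119 120 123 123 121 117 108
  98  92  93 100 110 120 128 131 130 122 111]
plate edges@8 y [array([160, 160, 160, 160, 160, 160, 161, 164, 170, 177, 185, 194, 201,
       207, 210, 210, 210]), array([192, 193, 193, 194, 192, 187, 179, 168, 154, 142, 134, 131, 135,
       142, 150, 156, 160])]
```

```bash
python3 - <<'E'
from h import *
g=cv2.imread("pics/top0.png").astype(np.float32).sum(2)/3
def edge(z,y0,xs,sgn,bg=None):
    ys=np.arange(y0-7,y0+7.1,.25); E=[]
    for x in xs:
        P=proj("top",[J(a,y,z) for a in np.arange(x-3,x+4,1.) for y in ys]).astype(np.float32)
        p=cv2.remap(g,P[:,0].reshape(7,-1),P[:,1].reshape(7,-1),cv2.INTER_CUBIC).mean(0)
        d=sgn*np.gradient(p); d[d<.3*d.max()]=0; E.append((d*ys).sum()/d.sum())
    E=np.array(E); k=np.polyfit(xs,E,1); r=E-np.polyval(k,xs); ok=abs(r)<1; k=np.polyfit(xs[ok],E[ok],1)
    print(z,y0,"at x=0: %.2f slope deg %.2f rms %.2f n %d"%(k[1],np.degrees(np.arctan(k[0])),(E[ok]-np.polyval(k,xs[ok])).std(),ok.sum()))
edge(8,-41,np.arange(-40,100,4.),1)
edge(8,41,np.arange(-40,100,4.),-1)
edge(30,-17,np.arange(-35,60,4.),-1)
edge(30,-17,np.arange(-35,10,4.),-1)
E
```

```text
8 -41 at x=0: -39.76 slope deg -0.54 rms 0.57 n 32
8 41 at x=0: 41.73 slope deg -0.85 rms 0.31 n 34
30 -17 at x=0: -16.59 slope deg -1.26 rms 0.47 n 19
30 -17 at x=0: -16.80 slope deg -2.58 rms 0.38 n 12
```

```bash
sed -i 's/^A=.*/A=np.radians(-5.1); U=np.array([np.cos(A),np.sin(A)]); V=np.array([-U[1],U[0]]); O=np.array([615.43,-117.91])/' h.py; python3 - <<'E'
from h import *
jig(); go(J(-140,0,34.7),A)
E
```

```text
t 6.10 jig xyz [-145.9    -1.53   57.69] F jig [-0.3  -0.29 -0.45] gap 11.0 z-axis yaw 85.68 tilt [-5.e-04 -1.e+00  7.e-04]
turn [-0.04  0.78 -0.03] shift m [0.0059 0.023  0.0014]
```

{"fn": "servo_tool", "kwargs": {"motion": [[[0,0.4,0],[0.002,0.008,0.001],1],[[0,0.8,0],[0.004,0.016,0.0014],1],[[0,0.8,0],[0.006,0.021,0.0014],1],[[0,0.8,0],[0.006,0.022,0.0014],1],[[0,0.8,0],[0.006,0.022,0.0014],1],[[0,0.8,0],[0.006,0.022,0.0014],1]]}}

```text
t: 6.6
position: [475.9, -106.8, 35.7]
ee_rot: [-1.569, 0.072, -0.071]
wrist_force: [0.3, 0.2, -0.2]
finger_gap: 10.8
```

```bash
python3 - <<'E'
from h import *
jig(); go(J(-125,0,34.7),A)
E
```

```text
t 6.60 jig xyz [-139.95   -1.31   35.67] F jig [ 0.3   0.27 -0.19] gap 10.8 z-axis yaw 84.79 tilt [-6.e-04 -1.e+00  2.e-04]
turn [-0.01 -0.11 -0.03] shift m [0.0149 0.001  0.0013]
```

{"fn": "servo_tool", "kwargs": {"motion": [[[0,0,0],[0,0,0],1],[[0,0,0],[0,0,0],1]]}}

```text
t: 6.77
position: [476.3, -107.1, 36.3]
ee_rot: [-1.57, 0.071, -0.072]
wrist_force: [-0.4, -0.3, -0.6]
finger_gap: 10.9
```

```bash
python3 - <<'E'
from h import *
jig(); s=state(); print(s["joint_vel"].round(4)); read_camera("top"); jig()
E
```

```text
t 6.77 jig xyz [-139.59   -1.57   36.33] F jig [-0.34 -0.33 -0.62] gap 10.9 z-axis yaw 84.77 tilt [ 7.e-04 -1.e+00 -1.e-04]
[-0.0012 -0.0038 -0.0005  0.0012  0.0006  0.0012]
t 6.82 jig xyz [-139.63   -1.57   36.35] F jig [ 0.24 -0.1   0.12] gap 10.6 z-axis yaw 84.77 tilt [ 7.e-04 -1.e+00 -1.e-04]
```

{"fn": "servo_tool", "kwargs": {"motion": [[[0,0,0],[0,0.0015,0.0015],1],[[0,0,0],[0.004,0.0015,0.0015],1],[[0,0,0],[0.008,0.0015,0.0015],1],[[0,0,0],[0.012,0.0015,0.0015],1],[[0,0,0],[0.015,0.0015,0.0015],1],[[0,0,0],[0.015,0.0015,0.0015],1],[[0,0,0],[0.015,0.0015,0.0015],1]]}}

```text
t: 7.4
position: [491.3, -106.8, 34.4]
ee_rot: [-1.569, 0.072, -0.071]
wrist_force: [-0.2, 0.9, 0.5]
finger_gap: 10.7
```

```bash
python3 - <<'E'
from h import *
jig()
E
```

```text
t 7.40 jig xyz [-1.2464e+02  1.0000e-02  3.4390e+01] F jig [-0.29  0.84  0.49] gap 10.7 z-axis yaw 84.78 tilt [-2.e-04 -1.e+00  1.e-04]
```

{"fn": "servo_tool", "kwargs": {"motion": [[[0,0,0],[0.003,0,0],1],[[0,0,0],[0.006,0,0],1],[[0,0,0],[0.009,0,0],1],[[0,0,0],[0.012,0,0],1],[[0,0,0],[0.014,0,0],1],[[0,0,0],[0.014,0,0],1]]}}

```text
t: 7.9
position: [505.5, -108.1, 34.5]
ee_rot: [-1.57, 0.071, -0.072]
wrist_force: [-0.3, 0.6, 0.3]
finger_gap: 10.8
```

```bash
python3 - <<'E'
from h import *
jig()
crop("scene",330,170,430,250,8,"s3.png")
E
```

```text
t 7.90 jig xyz [-1.1035e+02 -5.0000e-02  3.4500e+01] F jig [-0.37  0.61  0.3 ] gap 10.8 z-axis yaw 84.78 tilt [ 3.e-04 -1.e+00  0.e+00]
```

View pics/s3.png

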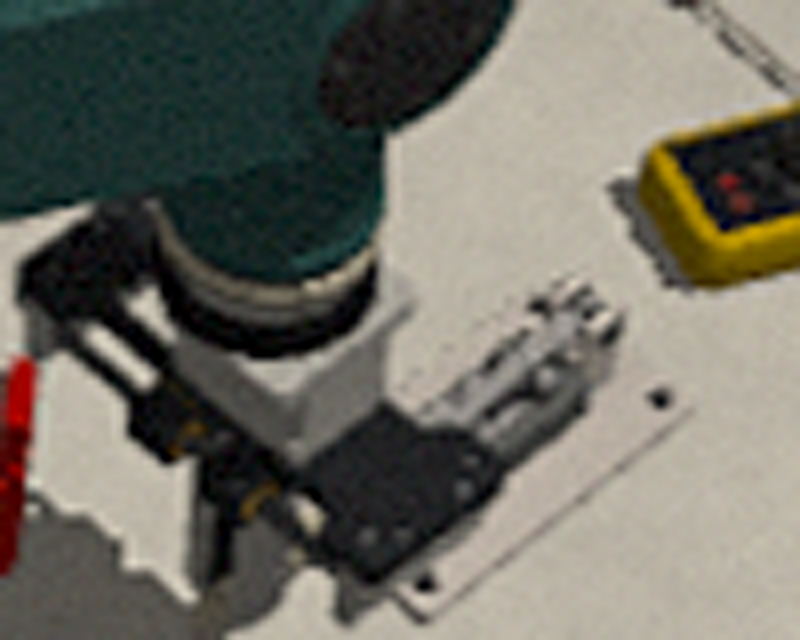

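The gripper hides the guide; only the arm and cheeks beyond it are visible. I'll go on by feel.

{"fn": "servo_tool", "kwargs": {"motion": [[[0,0,0],[0.002,0,0],1],[[0,0,0],[0.004,0,0],1],[[0,0,0],[0.006,0,0],1],[[0,0,0],[0.008,0,0],1],[[0,0,0],[0.01,0,0],1],[[0,0,0],[0.012,0,0],1],[[0,0,0],[0.013,0,0],1],[[0,0,0],[0.013,0,0],1]]}}

```text
t: 8.62
position: [518.2, -109.3, 34.5]
ee_rot: [-1.57, 0.071, -0.072]
wrist_force: [-0.3, -0.1, -1.0]
finger_gap: 10.7
```

```bash
python3 - <<'E'
from h import *
jig()
E
```

```text
t 8.62 jig xyz [-9.762e+01 -7.000e-02  3.445e+01] F jig [-0.24 -0.15 -1.04] gap 10.7 z-axis yaw 84.78 tilt [ 1.e-04 -1.e+00  1.e-04]
```

{"fn": "servo_tool", "kwargs": {"motion": [[[0,0,0],[0.0015,0,0],1],[[0,0,0],[0.003,0,0],1],[[0,0,0],[0.0045,0,0],1],[[0,0,0],[0.006,0,0],1],[[0,0,0],[0.007,0,0],1],[[0,0,0],[0.008,0,0],1]]}}

```text
t: 9.12
position: [525.8, -109.9, 34.3]
ee_rot: [-1.569, 0.072, -0.071]
wrist_force: [-0.6, 0.8, -0.7]
finger_gap: 10.8
```

```bash
python3 - <<'E'
from h import *
jig()
E
```

```text
t 9.12 jig xyz [-9.001e+01 -4.000e-02  3.430e+01] F jig [-0.66  0.78 -0.66] gap 10.8 z-axis yaw 84.78 tilt [-7.e-04 -1.e+00  2.e-04]
```

{"fn": "servo_tool", "kwargs": {"motion": [[[0,0,0],[0.001,0,0],1],[[0,0,0],[0.002,0,0],1],[[0,0,0],[0.003,0,0],1],[[0,0,0],[0.004,0,0],1]]}}

```text
t: 9.45
position: [528.2, -110.0, 33.6]
ee_rot: [-1.569, 0.075, -0.068]
wrist_force: [-6.3, 0.9, -0.5]
finger_gap: 10.9
```

```bash
python3 - <<'E'
from h import *
jig()
E
```

```text
t 9.45 jig xyz [-87.57   0.09  33.64] F jig [-6.32  0.31 -0.52] gap 10.9 z-axis yaw 84.78 tilt [-4.4e-03 -1.0e+00  5.0e-04]
```

{"fn": "servo_tool", "kwargs": {"motion": [[[0,0,0],[0.001,-0.0005,0],1],[[0,0,0],[0.002,-0.0005,0],1],[[0,0,0],[0.003,-0.0005,0],1],[[0,0,0],[0.004,-0.0005,0],1]]}}

```text
t: 9.78
position: [531.2, -110.2, 33.8]
ee_rot: [-1.569, 0.077, -0.066]
wrist_force: [-5.9, 0.0, -0.3]
finger_gap: 10.9
```

```bash
python3 - <<'E'
from h import *
jig()
E
```

```text
t 9.78 jig xyz [-84.6    0.17  33.77] F jig [-5.85 -0.49 -0.29] gap 10.9 z-axis yaw 84.78 tilt [-6.7e-03 -1.0e+00  7.0e-04]
```

{"fn": "servo_tool", "kwargs": {"motion": [[[0,0,0],[0.001,-0.0003,0],1],[[0,0,0],[0.002,-0.0003,0],1],[[0,0,0],[0.003,-0.0003,0],1],[[0,0,0],[0.004,-0.0003,0],1],[[0,0,0],[0.005,-0.0003,0],1]]}}

```text
t: 10.2
position: [535.5, -110.6, 33.8]
ee_rot: [-1.568, 0.078, -0.065]
wrist_force: [-7.3, 0.2, -0.8]
finger_gap: 10.6
```

```bash
python3 - <<'E'
from h import *
jig()
E
```

```text
t 10.20 jig xyz [-80.27   0.19  33.77] F jig [-7.3  -0.5  -0.76] gap 10.6 z-axis yaw 84.78 tilt [-8.3e-03 -1.0e+00  8.0e-04]
```

{"fn": "servo_tool", "kwargs": {"motion": [[[0,0,0],[0.001,0,0],1],[[0,0,0],[0.002,0,0],1],[[0,0,0],[0.003,0,0],1],[[0,0,0],[0.004,0,0],1],[[0,0,0],[0.005,0,0],1]]}}

```text
t: 10.62
position: [539.2, -110.9, 33.4]
ee_rot: [-1.568, 0.08, -0.063]
wrist_force: [-11.1, 0.1, 0.5]
finger_gap: 10.4
```

```bash
python3 - <<'E'
from h import *
jig(); print(state()["wrist_torque"])
crop("scene",370,190,430,235,12,"s4.png")
E
```

```text
t 10.62 jig xyz [-76.57   0.24  33.44] F jig [-11.11  -0.89   0.48] gap 10.4 z-axis yaw 84.78 tilt [-0.0114 -0.9999  0.001 ]
[0.16553617 2.03495333 0.00956261]
```

View pics/s4.png

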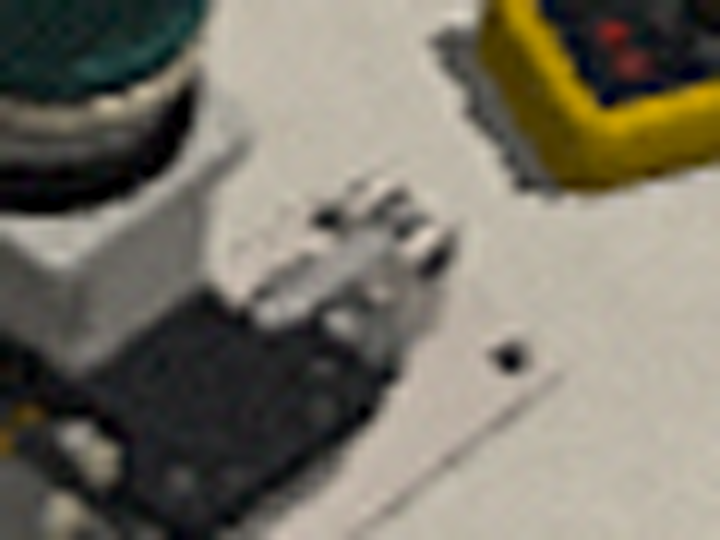

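The view shows the toe and arm ahead of the gripper and nothing out of place. The push of 11 N is within the lifting range. The nose has pitched down 0.65° from compliance and is rubbing, so I'll level it and raise it before going on.

{"fn": "servo_tool", "kwargs": {"motion": [[[0,0,-0.3],[0,-0.0005,0],1],[[0,0,-0.7],[0,-0.001,0],1],[[0,0,-0.7],[0,-0.001,0],1]]}}

```text
t: 10.92
position: [539.9, -110.9, 34.1]
ee_rot: [-1.569, 0.069, -0.074]
wrist_force: [-6.9, 1.2, -3.3]
finger_gap: 10.9
```

```bash
python3 - <<'E'
from h import *
jig()
E
```

```text
t 10.92 jig xyz [-75.82   0.3   34.12] F jig [-6.96  0.6  -3.35] gap 10.9 z-axis yaw 84.78 tilt [ 0.0031 -1.      0.0011]
```

{"fn": "servo_tool", "kwargs": {"motion": [[[0,0,0],[0.001,0,0],1],[[0,0,0],[0.002,0,0],1],[[0,0,0],[0.003,0,0],1]]}}

```text
t: 11.17
position: [545.1, -111.4, 34.8]
ee_rot: [-1.569, 0.065, -0.078]
wrist_force: [-2.8, 0.5, -3.1]
finger_gap: 10.9
```

```bash
python3 - <<'E'
from h import *
jig()
E
```

```text
t 11.17 jig xyz [-70.65   0.19  34.79] F jig [-2.8   0.2  -3.06] gap 10.9 z-axis yaw 84.78 tilt [ 7.9e-03 -1.0e+00  9.0e-04]
```

The push has dropped to 2.8 N, so the nose is beneath the foot. I'll level it and slide on slowly, feeling for the stop.

{"fn": "servo_tool", "kwargs": {"motion": [[[0,0,0.25],[0.001,0.0002,0],1],[[0,0,0.4],[0.002,0.0004,0],1],[[0,0,0.4],[0.003,0.0004,0],1]]}}

```text
t: 11.42
position: [549.8, -112.1, 35.5]
ee_rot: [-1.57, 0.068, -0.075]
wrist_force: [-3.4, -0.3, -3.0]
finger_gap: 10.5
```

```bash
python3 - <<'E'
from h import *
jig()
E
```

```text
t 11.42 jig xyz [-6.590e+01 -6.000e-02  3.553e+01] F jig [-3.39 -0.56 -3.01] gap 10.5 z-axis yaw 84.78 tilt [ 4.3e-03 -1.0e+00  2.0e-04]
```

{"fn": "servo_tool", "kwargs": {"motion": [[[0,0,0.15],[0,0.0005,0],1],[[0,0,0.2],[0,0.001,0],1],[[0,0,0.2],[0.0005,0.001,0],1]]}}

```text
t: 11.67
position: [550.5, -112.2, 35.1]
ee_rot: [-1.57, 0.07, -0.073]
wrist_force: [-3.2, 0.2, -1.7]
finger_gap: 10.8
```

```bash
python3 - <<'E'
from h import *
jig()
E
```

```text
t 11.67 jig xyz [-65.2   -0.12  35.1 ] F jig [-3.24 -0.06 -1.74] gap 10.8 z-axis yaw 84.78 tilt [ 0.0019 -1.      0.    ]
```

{"fn": "servo_tool", "kwargs": {"motion": [[[0,0,0.1],[0.0007,0.0003,0],1],[[0,0,0.1],[0.0014,0.0006,0],1],[[0,0,0.1],[0.002,0.0006,0],1],[[0,0,0.1],[0.002,0.0006,0],1]]}}

```text
t: 12.0
position: [552.8, -112.5, 34.7]
ee_rot: [-1.57, 0.071, -0.073]
wrist_force: [-3.5, 0.9, -1.5]
finger_gap: 11.0
```

{"fn": "servo_tool", "kwargs": {"motion": [[[0,0,0],[0.0005,0,0],1],[[0,0,0],[0.001,0,0],1],[[0,0,0],[0.0015,0,0],1]]}}

```text
t: 12.25
position: [553.9, -112.6, 34.5]
ee_rot: [-1.57, 0.072, -0.072]
wrist_force: [-3.5, 0.6, -1.4]
finger_gap: 10.7
```

```bash
python3 - <<'E'
from h import *
jig()
E
```

```text
t 12.25 jig xyz [-61.79  -0.18  34.49] F jig [-3.51  0.25 -1.38] gap 10.7 z-axis yaw 84.77 tilt [ 2.e-04 -1.e+00 -0.e+00]
```

{"fn": "servo_tool", "kwargs": {"motion": [[[0,0,0],[0.0005,0,0],1],[[0,0,0],[0.001,0,0],1],[[0,0,0],[0.0015,0,0],1],[[0,0,0],[0.002,0,0],1]]}}

```text
t: 12.58
position: [555.9, -112.7, 34.4]
ee_rot: [-1.57, 0.072, -0.072]
wrist_force: [-3.5, 0.5, -1.1]
finger_gap: 10.6
```

{"fn": "servo_tool", "kwargs": {"motion": [[[0,0,0],[0.0005,0,0],1],[[0,0,0],[0.001,0,0],1],[[0,0,0],[0.0015,0,0],1]]}}

```text
t: 12.83
position: [557.4, -112.8, 34.3]
ee_rot: [-1.569, 0.072, -0.072]
wrist_force: [-3.4, 0.2, -1.0]
finger_gap: 10.9
```

```bash
python3 - <<'E'
from h import *
jig()
E
```

```text
t 12.83 jig xyz [-58.29  -0.12  34.33] F jig [-3.41 -0.13 -1.04] gap 10.9 z-axis yaw 84.78 tilt [ 0.e+00 -1.e+00  1.e-04]
```

{"fn": "servo_tool", "kwargs": {"motion": [[[0,0,0],[0.0005,0,0],1],[[0,0,0],[0.001,0,0],1],[[0,0,0],[0.0015,0,0],1]]}}

```text
t: 13.08
position: [558.8, -113.0, 34.3]
ee_rot: [-1.569, 0.072, -0.072]
wrist_force: [-3.3, -0.1, -0.7]
finger_gap: 11.0
```

{"fn": "servo_tool", "kwargs": {"motion": [[[0,0,0],[0.0005,0,0],1],[[0,0,0],[0.001,0,0],1],[[0,0,0],[0.0015,0,0],1]]}}

```text
t: 13.33
position: [559.6, -113.0, 34.1]
ee_rot: [-1.569, 0.073, -0.07]
wrist_force: [-5.4, 1.1, -0.3]
finger_gap: 11.2
```

```bash
python3 - <<'E'
from h import *
jig()
E
```

```text
t 13.33 jig xyz [-56.05  -0.11  34.12] F jig [-5.48  0.59 -0.32] gap 11.2 z-axis yaw 84.78 tilt [-1.9e-03 -1.0e+00  2.0e-04]
```

The push is rising, which looks like the stop: a face at about x = 29 mm, inside its range. I'll go on in 0.5 mm steps.

{"fn": "servo_tool", "kwargs": {"motion": [[[0,0,-0.05],[0.0003,0,0],1],[[0,0,-0.1],[0.0006,0,0],1],[[0,0,-0.1],[0.0006,0,0],1]]}}

```text
t: 13.58
position: [559.6, -113.0, 34.0]
ee_rot: [-1.569, 0.073, -0.071]
wrist_force: [-6.5, 0.5, 0.2]
finger_gap: 10.9
```

```bash
python3 - <<'E'
from h import *
jig()
E
```

```text
t 13.58 jig xyz [-56.03  -0.11  33.96] F jig [-6.48 -0.03  0.21] gap 10.9 z-axis yaw 84.77 tilt [-1.3e-03 -1.0e+00  2.0e-04]
```

{"fn": "servo_tool", "kwargs": {"motion": [[[0,0,-0.05],[0.0004,0,0],1],[[0,0,-0.1],[0.0008,0,0],1],[[0,0,-0.1],[0.001,0,0],1],[[0,0,-0.1],[0.001,0,0],1]]}}

```text
t: 13.92
position: [559.7, -113.0, 33.8]
ee_rot: [-1.569, 0.073, -0.07]
wrist_force: [-8.3, 2.0, 1.2]
finger_gap: 11.0
```

```bash
python3 - <<'E'
from h import *
jig(); read_camera("top"); jig()
E
```

```text
t 13.92 jig xyz [-55.99  -0.09  33.76] F jig [-8.48  1.24  1.23] gap 11.0 z-axis yaw 84.78 tilt [-1.8e-03 -1.0e+00  3.0e-04]
t 13.97 jig xyz [-56.01  -0.07  33.74] F jig [-8.27 -0.19  1.38] gap 10.6 z-axis yaw 84.78 tilt [-1.9e-03 -1.0e+00  3.0e-04]
```

About 8.3 N in total, less 3.4 N of sliding drag, puts some 5 N on the stop, and the position is steady. I'll hold briefly, ease the push, and release.

{"fn": "servo_tool", "kwargs": {"motion": [[[0,0,0],[0,0,0],1],[[0,0,0],[0,0,0],1],[[0,0,0],[-0.001,0,0],1],[[0,0,0],[-0.002,0,0],1],[[0,0,0],[-0.003,0,0],1],[[0,0,0],[-0.003,0,0],1]]}}

```text
t: 14.47
position: [559.6, -113.1, 34.5]
ee_rot: [-1.57, 0.067, -0.076]
wrist_force: [-2.5, -0.3, -3.0]
finger_gap: 11.0
```

```bash
python3 - <<'E'
from h import *
jig()
E
```

```text
t 14.47 jig xyz [-56.05  -0.13  34.49] F jig [-2.5  -0.47 -3.02] gap 11.0 z-axis yaw 84.77 tilt [ 5.4e-03 -1.0e+00  1.0e-04]
```

{"fn": "servo_tool", "kwargs": {"motion": [[[0,0,0.15],[0,0.0006,0],1],[[0,0,0.3],[0,0.0012,0],1],[[0,0,0.3],[0,0.0012,0],1]]}}

```text
t: 14.72
position: [559.5, -113.1, 33.6]
ee_rot: [-1.57, 0.072, -0.071]
wrist_force: [-3.5, 0.7, 0.1]
finger_gap: 10.7
```

```bash
python3 - <<'E'
from h import *
jig()
E
```

```text
t 14.72 jig xyz [-56.11  -0.17  33.65] F jig [-3.51  0.34  0.12] gap 10.7 z-axis yaw 84.78 tilt [-6.e-04 -1.e+00 -1.e-04]
```

Level and resting. Now I'll release.

{"fn": "servo_tool", "kwargs": {"motion": [[[0,0,0],[0,0,0],0.7],[[0,0,0],[0,0,0],0.5],[[0,0,0],[0,0,0],0.3],[[0,0,0],[0,0,0],0.2],[[0,0,0],[0,0,0],0.2],[[0,0,0],[0,0,0],0.2]]}}

```text
t: 15.22
position: [559.1, -113.1, 33.3]
ee_rot: [-1.57, 0.072, -0.071]
wrist_force: [-0.3, -0.3, -0.5]
finger_gap: 37.4
```

```bash
python3 - <<'E'
from h import *
jig()
E
```

```text
t 15.22 jig xyz [-56.5   -0.17  33.3 ] F jig [-0.3  -0.37 -0.49] gap 37.4 z-axis yaw 84.78 tilt [-0.0011 -1.     -0.    ]
```

{"fn": "servo_tool", "kwargs": {"motion": [[[0,0,0],[0,-0.008,0],0.2],[[0,0,0],[0,-0.022,0],0.2],[[0,0,0],[0,-0.045,0],0.2],[[0,0,0],[0,-0.07,0],0.2],[[0,0,0],[0,-0.1,0],0.2],[[0,0,0],[-0.03,-0.12,0.01],0.2],[[0,0,0],[-0.06,-0.13,0.03],0.2],[[0,0,0],[-0.09,-0.14,0.06],0.2]]}}

```text
t: 15.88
position: [475.9, -47.4, 175.1]
ee_rot: [-1.57, 0.073, -0.075]
wrist_force: [1.4, 1.0, -1.5]
finger_gap: 37.5
```

{"fn": "servo_tool", "kwargs": {"motion": [[[0,0,0],[-0.02,-0.01,0.03],0.2],[[0,0,0],[-0.04,-0.02,0.06],0.2],[[0,0,0],[-0.06,-0.02,0.09],0.2],[[0,0,0],[-0.07,-0.02,0.12],0.2],[[0,0,0],[-0.08,-0.02,0.15],0.2],[[0,0,0],[-0.08,-0.02,0.18],0.2],[[0,0,0],[-0.08,-0.02,0.2],0.2],[[0,0,0],[-0.08,-0.02,0.2],0.2]]}}

```text
t: 16.55
position: [414.5, 163.0, 193.8]
ee_rot: [-1.568, 0.068, -0.067]
wrist_force: [-0.1, 0.2, -1.1]
finger_gap: 37.4
```

```bash
python3 - <<'E'
from h import *
jig()
out=[]
for n,(x0,y0,x1,y1) in(("top",(365,130,420,210)),("scene",(345,195,425,255))):
    im=np.mean([read_camera(n) for _ in range(3)],0).astype(np.uint8)[y0:y1,x0:x1,::-1]
    b=cv2.resize(im,None,fx=6,fy=6,interpolation=cv2.INTER_CUBIC)
    if n=="scene": b=cv2.copyMakeBorder(b,0,480-b.shape[0],0,0,cv2.BORDER_CONSTANT)
    out.append(b[:480])
o=np.hstack(out); print(o.shape); cv2.imwrite("pics/fin.png",o[:, :800])
# trailing end estimate: home centre -51 from face
E
```

```text
t 16.55 jig xyz [-225.11  261.92  193.78] F jig [-0.09  0.17 -1.12] gap 37.4 z-axis yaw 85.05 tilt [-8.e-04 -1.e+00  2.e-03]
(480, 810, 3)
```

View pics/fin.png

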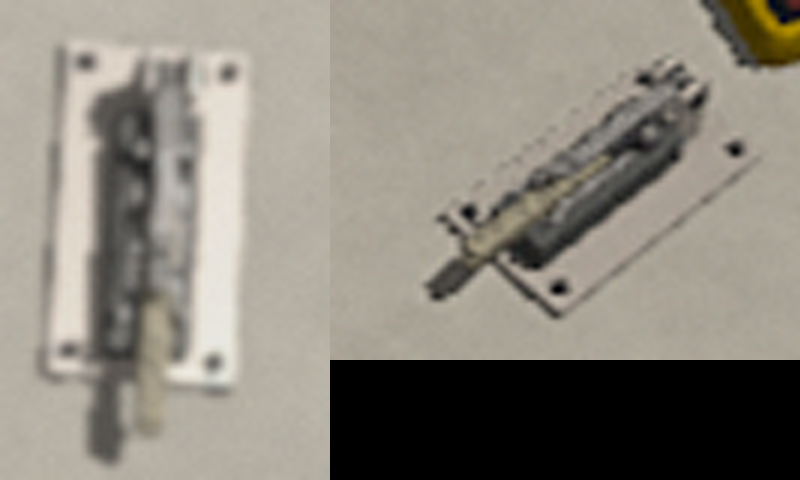

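The final view shows the ivory strip lying straight in the guide beneath the arm. Its tail overhangs the mouth, with the end at about (148,436) in the left crop. I'll check that end numerically and hand in.

```bash
python3 - <<'E'
from h import *
p=plane("top",(np.array([148,436])+.5)/6-.5+[365,130],40)[:2]-O; print("tail jig xy",p@U,p@V,"expected x ~ -73")
s=state(); print(s["wrist_force"],s["joint_vel"].round(3)); print(sign_off())
E
```

```text
tail jig xy -79.25246658597139 -0.12991193859024872 expected x ~ -73
[ 0.25710362 -0.05005208 -0.20874056] [0.    0.001 0.001 0.005 0.    0.002]
the job is handed in; nothing more can be done
None
```

I loaded the ivory strip into the jig face up, beneath the hold-down arm, and handed the job in at about 17 s. One check disagrees by 6 mm on where it stopped, so I am confident but not certain that it is fully home.

- **Insertion:** I gripped the strip behind its centre and slid it in by feel. The arm lifted at 6 to 11 N, then the strip slid beneath it at about 3.5 N.
- **At the stop:** the push rose to about 8.3 N while the tool stood still. Less the sliding drag, that is roughly 5 N on the stop. I then eased off, levelled, opened the fingers and withdrew; the wrist force then read about zero.
- **Last picture:** the strip lies straight in the guide, less than 1 mm off the centre line, under the arm, with its tail overhanging the open end. I moved nothing else, but did not check each bystander afterwards.
- **Disagreement:** the tool position puts the tail at about x = −73 mm, while one blurred top-view pixel puts it at about −79 mm. The overhang is then 33 or 39 mm, and either lies within the given 28 to 42 mm. I put the gap down to pixel blur or the strip slipping a few millimetres in the fingers, and did not settle it before handing in.
- **Not verified:** the gripper hid the guide during insertion, so the seating rests on force and position readings. I could not read the arm's angle directly.

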